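# Lock the shaker's hold-down bar with its hairpin spring clip

### The arm

A 6-joint arm with a two-finger parallel gripper is mounted at the origin on the work surface. World frame = base frame: x ahead of the robot, y to its left, z up, the work surface at z = 0. Lengths are in mm, angles in degrees, forces in N, time in s.
With the tool pointing down it reaches from about 350 to 850 mm from the base axis. Payload 8.1 kg.
Tool frame: the origin (TCP) lies between the finger pads; the fingertips stand 22 mm ahead of it and the grasp point (between the pads) lies 3 mm ahead of it; z points along the fingers, y is the direction in which the jaws open and shut (so a half turn about z gives the same grasp; the last joint's range is limited). The gripper opens to 85 mm and grips with 20 to 120 N. Pads are 22 mm wide; open, the fingers measure 114 mm over their backs; the gripper's body (76 mm by 85 mm) begins 54 mm behind the grasp point. The pads swing forward as they close: fully open they stand 13 mm farther back than shut.
Start: joints at [58.19, 7.471, 85.268, -0, 87.261, -4.893], TCP at [271.605, 535.01, 253.292] pointing down, gripper open.
Joint ranges: [-169.43, 169.43], [-51.17, 129.36], [1.28, 143.12], [-76.62, 256.62], [0, 156.53], [-152.29, 152.29]. Speed limits (degrees/s): [136.94, 136.94, 159.86, 180, 180, 180].

### API

Orientations are given as [roll, pitch, yaw] about the fixed x, y, z axes, in that order (R = Rz(yaw) Ry(pitch) Rx(roll)).
In Python, from bench import r gives the robot as it stands.
- The arm moves only by the tool drive_tool, never from a script. Its argument "moves" is a list of rows, each a list of 2 entries, a list of its own where there are three numbers: the shift along the world's x, y, z in mm, then the turn about the world's z in degrees. A call has exactly 8 rows; each row is the pose to reach, as a shift and turn from the pose commanded when the call began; what a row does not reach only later rows make up. A row lasts 1/12 s, in which the tool goes at most 41.7 mm and 7.16 degrees, less where a joint would pass 70% of its speed; a pose out of reach is approached as far as the arm can. A call with a gripper value outside its range is refused whole. "fingers" is the finger opening in mm, from 0 to 85.4, set as the call begins (left out, the last holds). The fingers move at their own pace and stop on an object; "squeeze" is the grip in N (left out, the last holds). Time passes only in rows, so rows that repeat a pose let the fingers close, or fill a call up. It gives the time, the measured TCP pose, the force and the opening at its end, in the units of the state.
- r.sense(): the state, without advancing time (a new reading comes with each control period).
- r.snapshot(name): name is "scene" or "top" or "wrist"; returns a dict with "pixels" (420x560x3 uint8, red, green, blue), "camera_matrix" (3x3 intrinsics, pixels), "xyz" and "orientation" of the camera in the world. Camera axes: x right, y down, z forward; pixel columns grow to the right and rows downward; lengths in mm; the calibration is good to about 2 mm. A picture is of the moment at which its call begins. There is no depth.
- r.hand_in(): hands the job in, once; it reports no verdict.
The state is a dict: "time": time; "joint_pos": joint angles; "qd": joint speeds; "joint_efforts": joint torques, N m; "tool_pos": TCP position; "tcp_rot": TCP orientation; "ft_force": force on the tool from outside, world axes, zero at the start; "wrist_torque": the same for the moment, N m; "finger_gap": finger opening in mm.
Only numpy, scipy, OpenCV 4.12 (cv2) and the standard library are available. Lean on these libraries where they do the work, as an engineer would, in place of code of your own. Each camera call takes 0.05 s, during which the arm holds its last target.

### The job

Fold the shaker's hold-down bar all the way down over the vials, then pick up the hairpin spring clip and push it sideways onto the neck of the sprung stud, above the bar, until its legs snap past the neck and it sits fully home. Push with feeling: the stud backs away on its spring and must never be driven onto its stop, so stop pushing as soon as the clip snaps on, let the stud come back, and let go. Do not knock over the two sample bottles that stand about.

Things in the scene. Friction and masses are not known exactly. Their poses are not given: they have to be found in the camera images.
- shaker_deck (a point): The shaker, fixed to the bench: a low white box, 160 mm (its x) by 300 mm (its y), 30 mm high, with nine blue-capped vials up to 71 mm high on its dark deck. The point is the deck's centre, 30 mm above the bench. x points away from the robot (turned up to 0.3 rad): the clip is pushed on along +x. y runs along the folded bar, from stud to hinge.
- bar (a joint): Angle of the hold-down bar: 0 = folded down level over the vials (it stops there), grows as its free end rises (starts at 0.35 to 0.75). The hinge is stiff: the bar stays where it is left; pressed from above it takes a few N to fold down.
- bar_hinge (a point): The bar's hinge line, at the height of the bar's top face: in the shaker's frame at x 0, y +115 mm; 80 mm above the bench. It does not move.
- bar_press (a point): A good place to press the bar down with closed fingers: on its top face, 125 mm from the hinge; 80 mm above the bench when down. The bar is flat steel, 24 mm wide, 6 mm thick. Its free end, 172 to 236 mm from the hinge, is a paddle reaching 87 mm to -x and 47 mm to +x of the shaker, with a slot 24 mm wide through which the stud comes up.
- stud (a joint): How far the stud is pushed back on its spring along +x of the shaker, m: 0 at rest, spring 0.7 N per mm, hard stop at 23.5 mm (over 21.5 mm counts as driven onto it). It takes about 8 to 14 N to get the clip past, differing from time to time, so the stud backs away 12 to 20 mm before the legs snap over it; then the force drops at once by several N as the stud jumps back into the pocket.
- neck (a point): Middle of the stud's neck (moves with the stud): at rest in the shaker's frame at x 0, y -100 mm; 85 mm above the bench. The steel stud is upright; its neck is 12 mm thick and free from 80 mm (level with the top face of the folded bar) to 90.5 mm above the bench; above it a head 17 mm thick up to 100 mm.
- clip_tab (a point): The hairpin spring clip (about 90 g), at the point to grasp: its grey upright finger tab, 22 mm long (clip's x), 14 mm thick (clip's y), up to 42 mm above the clip's underside; this point lies on its middle, 27 mm above the underside. The clip lies flat on the bench, its two steel legs pointing to its +x; its foot is 32 mm wide and 5 mm thick.
- clip_pocket (a point): Where the neck sits between the legs when home: 45 mm ahead (+x) of the tab's middle on the clip's centre line, 2.5 mm above the underside. The legs are 5 mm rods on springs; 8 mm ahead of here they bulge in to a 7 mm gap, and from there flare to 27 mm at the tips, 26 mm ahead of here. A rigid tongue 6.5 mm behind this point stops the neck.
- clip: The whole clip; origin on the underside below the middle of the tab, x towards the legs, z up.
- bottle_a: A square sample bottle, 44 mm wide and 92 mm tall, origin under its middle. A bystander.
- bottle_b: A second such bottle. A bystander.

How it is judged (in metres and radians):
On the way, in this order (a step that is already met when the one before it is completed fails the run):
1. the bar is folded down level (value of joint bar below 0.03 rad), for 0.2 s.
2. the clip's legs straddle the stud and push it back by more than 4 mm (value of joint stud above 0.004 m and horizontal distance between clip_pocket and neck below 0.03 m), for 0.02 s.
At the end, for the whole second after the job is handed in: The bar is folded down (within 0.04 rad), the clip lies at rest round the stud's neck, level within 0.15 rad, its pocket within 3.5 mm of the stud's axis and within 6 mm of the middle of the neck in height, and the stud has sprung back to within 3 mm of its rest (value of joint bar below 0.04 rad and value of joint stud below 0.003 m and horizontal distance between clip_pocket and neck below 0.0035 m and z of clip_pocket in the frame of neck between -0.006 and 0.006 m and angle between clip's own z axis and vertical below 0.15 rad and linear speed of clip below 0.02 m/s); the robot touches nothing.
It fails at once if the stud is driven back onto its stop (more than 21.5 mm) (value of joint stud above 0.0215 m).
It fails at once if the clip is rammed on after it has snapped home (stud held back more than 13.5 mm with the clip home) (horizontal distance between clip_pocket and neck below 0.002 m and value of joint stud above 0.0135 m).
It fails at once if a sample bottle is knocked over (angle between any of bottle_a, bottle_b's own z axis and vertical above 0.6 rad).
It also fails if it takes over 64 s, if anything falls off the work surface, if the arm or the gripper's body presses on something with over 40 N, if the wrist force passes 120 N, or if a joint passes its speed limit or range.

## Working session

There is one attempt and no reset: what is moved stays moved. The work goes in short steps, Python scripts to look and compute and a tool call to move; the robot and the scene stay as the last step left them, time stands still between calls to the robot, and variables do not carry over. Pictures are saved under pics/ and viewed, and the job is handed in when it is done.

Besides the shell and the picture viewer there is one more tool, called after ">>>" as name(argument=value, ...), one argument or row to a line, values as JSON. drive_tool: Moves the arm, as the interface text tells. Its arguments: {"type":"object","properties":{"moves":{"type":"array","items":{"type":"array"}},"fingers":{"type":"number"},"squeeze":{"type":"number"}},"required":["moves"]}

```bash
ls; mkdir -p pics; cat > h.py <<'E'
from bench import r
import numpy as np, cv2
from scipy.spatial.transform import Rotation as Ro
def snap(name,fn):
    s=r.snapshot(name); cv2.imwrite('pics/'+fn+'.png',cv2.cvtColor(s['pixels'],cv2.COLOR_RGB2BGR))
    np.savez('pics/'+fn+'.npz',K=s['camera_matrix'],xyz=s['xyz'],o=s['orientation'],pix=s['pixels']); return s
def load(fn):
    d=np.load('pics/'+fn+'.npz'); return d
def rot(o):
    o=np.array(o,float)
    if o.shape==(3,3): return o
    return Ro.from_euler('xyz',o,degrees=True).as_matrix()
def ray(d,u,v):
    q=rot(d['o'])@np.linalg.inv(d['K'])@np.array([u,v,1.]); return np.array(d['xyz']),q/np.linalg.norm(q)
def plane(d,u,v,z):
    p,q=ray(d,u,v); return p+q*(z-p[2])/q[2]
def proj(d,P):
    c=rot(d['o']).T@(np.array(P,float)-d['xyz']); c=d['K']@c; return c[:2]/c[2]
def tri(obs):
    A=np.zeros((3,3));b=np.zeros(3)
    for d,u,v in obs:
        p,q=ray(d,u,v);M=np.eye(3)-np.outer(q,q);A+=M;b+=M@p
    return np.linalg.solve(A,b)
E
python3 - <<'E'
from h import *
for n in ['scene','top','wrist']:
    s=snap(n,n+'0'); print(n,s['xyz'],s['orientation'],np.array(s['camera_matrix']).tolist())
print(r.sense())
E
```

```text
pics
scene [984.10565358  65.92065783 910.49812008] [-149.73413586   -0.52514234  100.26846679] [[408.7923922309269, 0.0, 276.4117795129946], [0.0, 408.7923922309269, 208.2349503298318], [0.0, 0.0, 1.0]]
top [ 240.04221792  -25.1947434  1293.4672531 ] [-166.7973123     0.19134075  -90.20054981] [[486.47285346849446, 0.0, 285.43297642396885], [0.0, 486.47285346849446, 205.69733650704515], [0.0, 0.0, 1.0]]
wrist [211.97084071 564.36934425 372.21374976] [1.64693499e+02 1.20808008e-01 6.30669857e+01] [[376.0741552946191, 0.0, 278.49479149965913], [0.0, 376.0741552946191, 208.72006655691823], [0.0, 0.0, 1.0]]
{'time': 0.15, 'joint_pos': array([ 5.81878471e+01,  7.50721173e+00,  8.53158095e+01,  1.90606658e-03,
        8.72615773e+01, -4.89342630e+00]), 'qd': array([ 0.03738037, -0.16484738, -0.14030958,  0.02323215, -0.08929369,
       -0.01274737]), 'joint_efforts': array([-3.34637065e-06, -5.70068657e+01, -5.01153946e+01, -2.70554137e-04,
        9.77813790e-03, -2.93580861e-06]), 'tool_pos': array([271.39876681, 534.66439785, 252.45581249]), 'tcp_rot': array([-1.79915872e+02, -9.11328675e-03,  1.53081174e+02]), 'ft_force': array([ 0.55501437, -0.08978888,  0.18994481]), 'wrist_torque': array([ 0.01022099, -0.00626092,  0.02948478]), 'finger_gap': 85.53863200227144}
```

View pics/scene0.png

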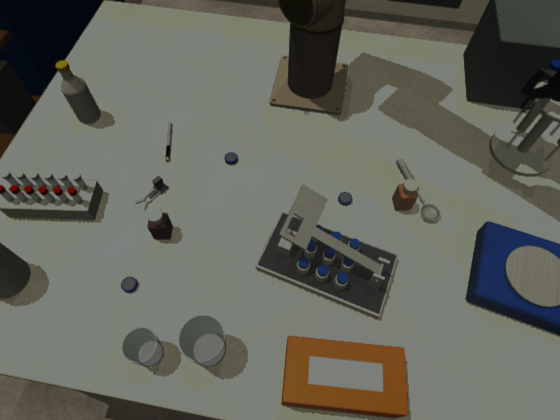

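View pics/top0.png

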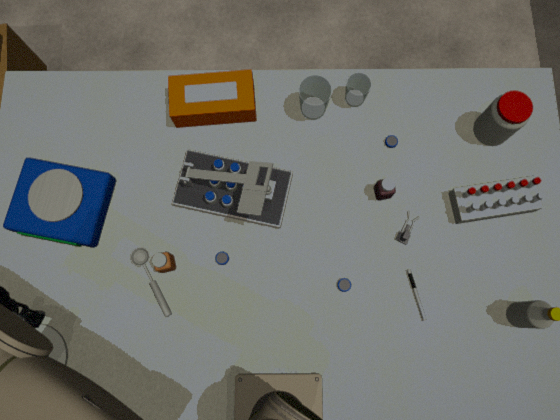

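View pics/wrist0.png

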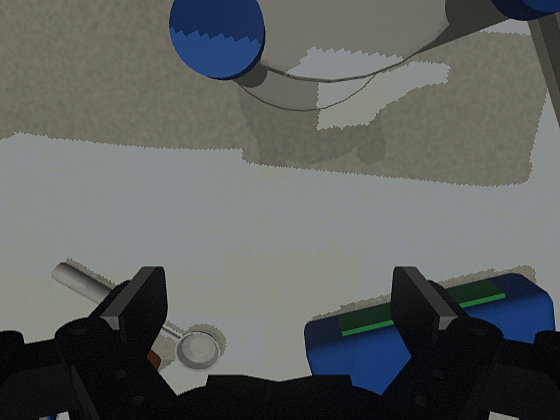

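Top view: shaker at about (232,188), clip at (405,230), bottles at (384,189) and (163,262). I'll enlarge the crops to read corner pixels.

```bash
python3 - <<'E'
import cv2
t=cv2.imread('pics/top0.png');s=cv2.imread('pics/scene0.png')
cv2.imwrite('pics/t_sh.png',cv2.resize(t[140:240,165:300],None,fx=5.9,fy=5.9,interpolation=cv2.INTER_CUBIC))
cv2.imwrite('pics/s_sh.png',cv2.resize(s[180:320,250:410],None,fx=4.2,fy=4.2,interpolation=cv2.INTER_CUBIC))
a=cv2.resize(t[170:255,360:440],None,fx=4.8,fy=6*.8,interpolation=cv2.INTER_CUBIC)
b=cv2.resize(s[165:250,125:205],None,fx=4.8,fy=4.8,interpolation=cv2.INTER_CUBIC)
cv2.imwrite('pics/clip0.png',cv2.hconcat([a,b]))
E
```

```text
(no output)
```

View pics/t_sh.png

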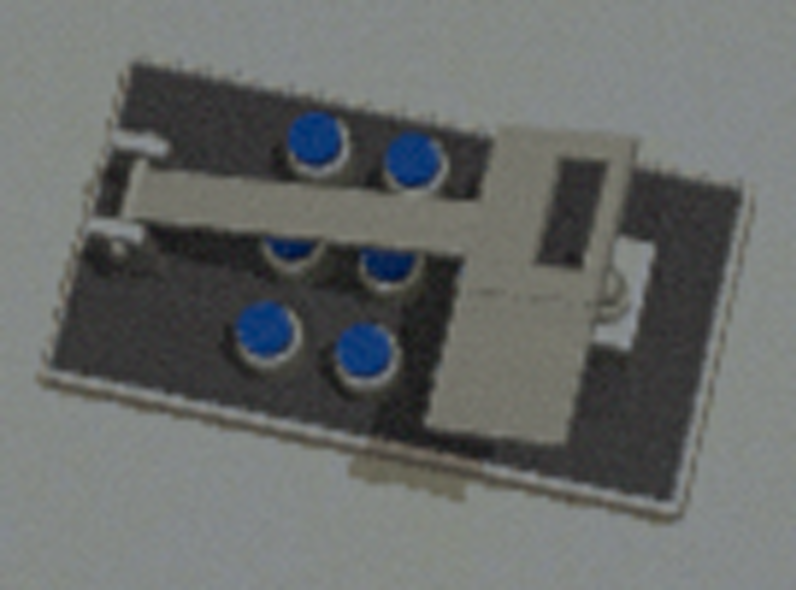

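View pics/s_sh.png

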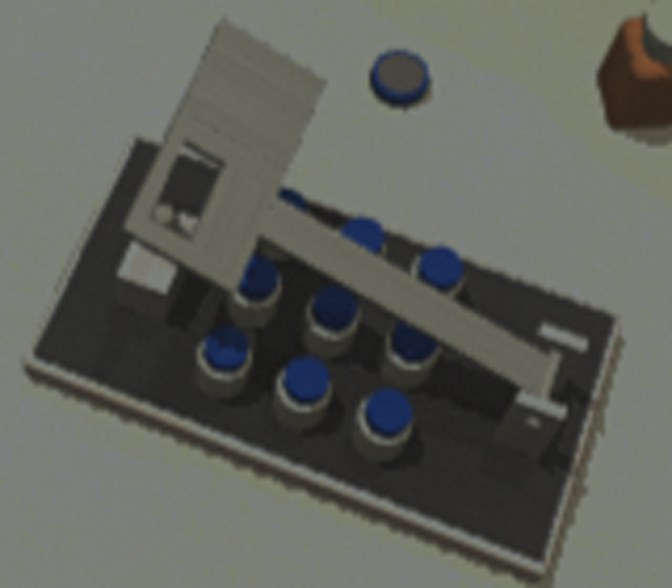

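View pics/clip0.png

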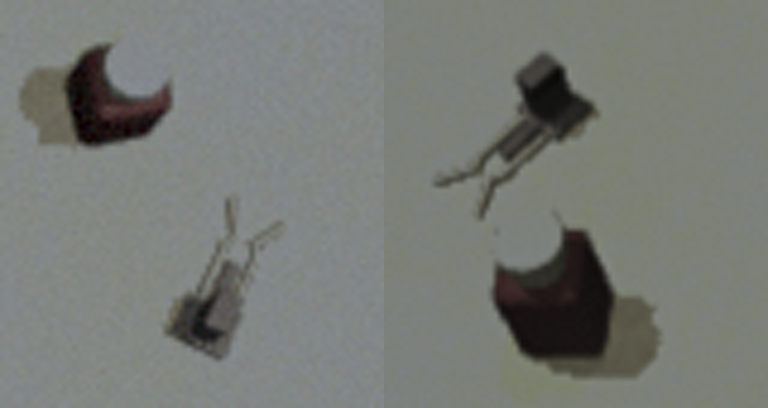

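```bash
python3 - <<'E'
from h import *
T=load('top0');S=load('scene0')
c=lambda U,V,f,ox,oy:((U+.5)/f-.5+ox,(V+.5)/f-.5+oy)
tc=[c(*p,5.9,165,140) for p in [(133,65),(750,185),(682,510),(42,375)]]
sc=[c(*p,4.2,250,180) for p in [(545,572),(28,362),(140,140),(617,318)]]
for n,d,cc in (('top',T,tc),('scene',S,sc)):
    P=np.array([plane(d,u,v,30)[:2] for u,v in cc]); print(n,P.round(1).tolist(),'c',P.mean(0).round(1))
    # TL=far-left(+y,+x), TR=far right, BR=near right, BL=near left
    y=(P[0]-P[1]+P[3]-P[2])/2; x=(P[0]-P[3]+P[1]-P[2])/2
    print(np.linalg.norm(y),np.linalg.norm(x),np.degrees(np.arctan2(y[1],y[0]))-90,np.degrees(np.arctan2(x[1],x[0])))
ct=lambda U,V:c(U,V,4.8,360,170); cs=lambda U,V:c(U-384,V,4.8,125,165)
for n,a,b,z in [('tipL',(232,199),(438,182),2.5),('tipR',(280,225),(481,215),2.5),('tabtop',(230,287),(543,68),42),('kinkL',(231,238),(478,172),2.5),('kinkR',(252,247),(494,180),2.5)]:
    A=ct(*a);B=cs(*b)
    print(n,plane(T,*A,z).round(1),plane(S,*B,z).round(1),tri([(T,*A),(S,*B)]).round(1))
for n,a,b in [('botA cap',(140,65),(530,240))]:
    A=ct(*a);B=cs(*b); print(n,plane(T,*A,92).round(1),plane(S,*B,92).round(1))
print('botB',plane(T,161,260,92),plane(S,410,186,92))
# bar paddle corners
for a,b in [((637,140),(130,228)),((565,442),(222,22)),((428,428),(325,85)),((495,128),(242,292))]:
    A=c(*a,5.9,165,140);B=c(*b,4.2,250,180); print('paddle',tri([(T,*A),(S,*B)]).round(1))
E
```

```text
top [[692.8, 247.0], [633.2, -39.4], [481.4, -7.9], [544.8, 282.0]] c [588.1 120.4]
294.65135053841044 153.59210468510568 -12.046218633240727 -12.475856427639458
scene [[701.7, 249.7], [636.7, -35.9], [487.4, 0.6], [551.1, 281.8]] c [594.2 124. ]
290.6424659629603 153.76707805924005 -12.79937413793931 -12.889144259657925
tipL [ 526.5 -354.7    2.5] [ 511.  -380.4    2.5] [ 523.9 -357.1   29.6]
tipR [ 511.4 -380.8    2.5] [ 526.4 -350.8    2.5] [ 513.5 -376.2  -25.1]
tabtop [ 468.7 -340.5   42. ] [ 453.8 -330.8   42. ] [ 464.  -330.2   58. ]
kinkL [ 504.  -352.7    2.5] [ 501.1 -361.4    2.5] [ 503.9 -354.7    8.6]
kinkR [ 498.8 -364.2    2.5] [ 504.3 -351.3    2.5] [ 499.3 -361.7   -8. ]
botA cap [ 580.1 -287.2   92. ] [ 580.4 -282.1   92. ]
botB [385.2336622  286.18477175  92.        ] [392.97746148 292.694903    92.        ]
paddle [611.5  11.4 161.8]
paddle [484.1  38.9 161.8]
paddle [496.1  97.3 135.4]
paddle [624.7  71.  139.3]
```

>>> drive_tool(
  moves=[
    [[23, -30, 0], 0],
    [[47, -62, 0], 2],
    [[71, -94, 0], 4],
    [[95, -126, 0], 6],
    [[119, -158, 0], 8],
    [[143, -190, 0], 10],
    [[167, -222, 0], 12],
    [[190, -252, 0], 14.5],
  ],
  fingers=0,
)

```text
time: 0.82
tool_pos: [462.4, 281.0, 253.1]
tcp_rot: [-180.0, -0.0, 167.7]
ft_force: [0.1, 0.2, -0.2]
finger_gap: -0.1
```

>>> drive_tool(
  moves=[
    [[16, -22, 0], 0],
    [[32, -43, 0], 0],
    [[48, -65, 0], 0],
    [[64, -86, 0], 0],
    [[80, -108, -2], 0],
    [[95, -130, -5], 0],
    [[108, -150, -8], 0],
    [[118, -171, -10], 0],
  ],
)

```text
time: 1.48
tool_pos: [580.1, 110.8, 242.5]
tcp_rot: [-180.0, -0.0, 167.6]
ft_force: [0.3, -0.6, -0.6]
finger_gap: 0.2
```

```bash
python3 - <<'E'
from h import *
snap('wrist','w1');s=r.sense();print(s['time'],s['tool_pos'],s['tcp_rot'],s['ft_force'],s['finger_gap'],s['joint_pos'])
E
```

```text
1.5333 [581.2169839  106.99965152 242.00127985] [-1.79852956e+02 -3.26096500e-03  1.67445669e+02] [-0.48499917 -3.30455195 -0.38893598] -0.07297034965435824 [  5.54184735   6.43608416  87.56605246  -0.1390892   86.04664868
 -71.8941777 ]
```

View pics/w1.png

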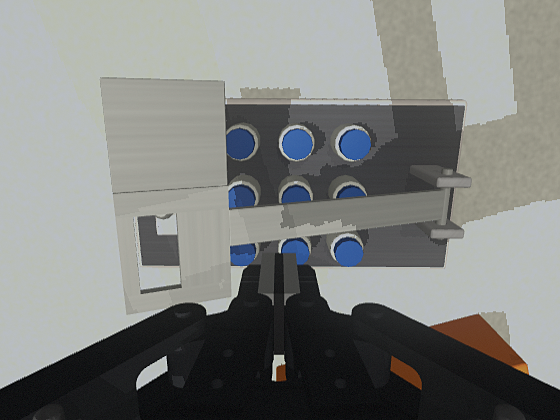

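Wrist view: image up points to the robot; the deck's +y corners are at about (465,102) and (447,267), the hinge pin near (446,200) and the paddle lies left (105..230).

```bash
python3 - <<'E'
from h import *
d=load('w1');print(d['xyz'],d['o'])
A=plane(d,465,102,30);B=plane(d,446,267,30);print(A,B,np.linalg.norm(A-B),np.degrees(np.arctan2(*(B-A)[1::-1])))
for u,v in [(226,105),(463,100)]: print('near edge',plane(d,u,v,30))
for p in [(295,143),(354,143),(240,143),(348,248)]:print('cap',plane(d,*p,71))
print('hinge pin',plane(d,446,200,77))
E
```

```text
[515.06914816 124.48133343 362.42574909] [1.64735194e+02 3.11826831e-02 7.75489379e+01]
[545.94483642 279.86155389  30.        ] [694.56115234 248.73787109  30.        ] 151.84035363055077 -11.82811511683554
near edge [504.51304252  80.81387965  30.        ]
near edge [543.93758304 278.34783405  30.        ]
cap [544.42352058 130.79637378  71.        ]
cap [554.17285008 174.96189694  71.        ]
cap [535.33367904  89.61840282  71.        ]
cap [637.94795197 156.03383779  71.        ]
hinge pin [612.40803295 236.90117522  77.        ]
```

>>> drive_tool(
  moves=[
    [[8, -2, -30], 0],
    [[8, -2, -60], 0],
    [[8, -2, -85], 0],
    [[8, -2, -95], 0],
    [[8, -2, -102], 0],
    [[8, -2, -109], 0],
    [[8, -2, -116], 0],
    [[8, -2, -123], 0],
  ],
)

```text
time: 2.2
tool_pos: [588.8, 110.2, 121.6]
tcp_rot: [180.0, 0.2, 167.6]
ft_force: [-0.4, -1.3, 1.9]
finger_gap: -0.0
```

>>> drive_tool(
  moves=[
    [[0, 0, -4], 0],
    [[0, 0, -8], 0],
    [[0, 0, -12], 0],
    [[0, 0, -15], 0],
    [[0, 0, -18], 0],
    [[0, 0, -19], 0],
    [[0, 0, -20], 0],
    [[0, 0, -20], 0],
  ],
)

```text
time: 2.87
tool_pos: [587.9, 110.0, 102.0]
tcp_rot: [180.0, 0.0, 167.6]
ft_force: [-7.4, -1.6, 13.5]
finger_gap: 0.1
```

>>> drive_tool(
  moves=[
    [[0, 0, -1], 0],
    [[0, 0, -2], 0],
    [[0, 0, -2], 0],
    [[0, 0, -2], 0],
    [[0, 0, -2], 0],
    [[0, 0, 8], 0],
    [[0, 0, 30], 0],
    [[0, 0, 60], 0],
  ],
)

```text
time: 3.53
tool_pos: [585.4, 109.9, 157.9]
tcp_rot: [-179.9, -0.3, 167.6]
ft_force: [-0.6, -0.3, 0.1]
finger_gap: 0.2
```

```bash
python3 - <<'E'
from h import *
snap('wrist','w2');snap('scene','s2');snap('top','t2')
E
```

```text
(no output)
```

View pics/w2.png

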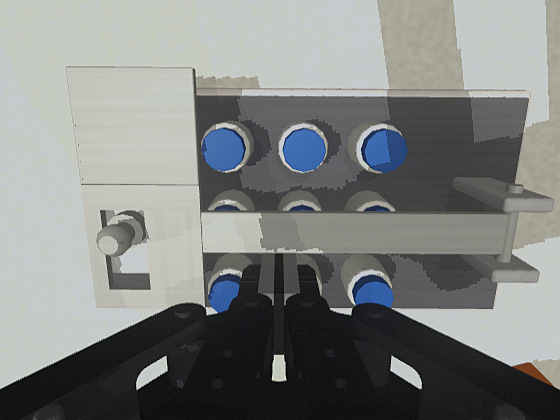

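View pics/s2.png

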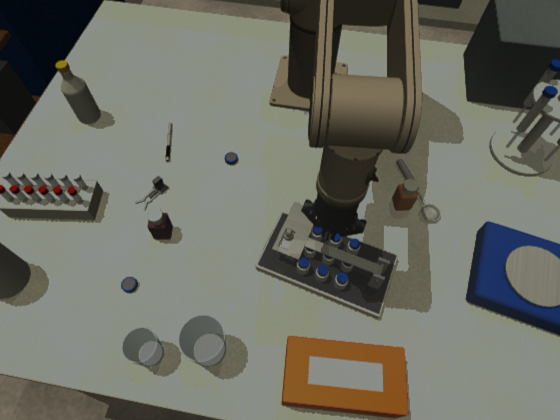

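```bash
python3 - <<'E'
from h import *
d=load('w2')
for n,p in dict(pa=(67,67),pb=(195,68),pc=(202,308),pd=(97,308),b1=(203,212),b2=(203,253),b3=(505,212),b4=(505,255)).items(): print(n,plane(d,*p,80).round(1))
im=cv2.imread('pics/w2.png')[190:300,60:215]; cv2.imwrite('pics/w2z.png',cv2.resize(im,None,fx=5,fy=5,interpolation=cv2.INTER_CUBIC))
t=cv2.imread('pics/t2.png')[140:240,165:300]; cv2.imwrite('pics/t2z.png',cv2.resize(t,None,fx=5,fy=5,interpolation=cv2.INTER_CUBIC))
print(r.sense()['tool_pos'])
E
```

```text
pa [479.1  25.1  80. ]
pb [493.2  87.   80. ]
pc [622.  55.  80.]
pd [608.8  -5.3  80. ]
b1 [565.6  71.1  80. ]
b2 [588.8  64.7  80. ]
b3 [601.1 232.3  80. ]
b4 [626.5 230.7  80. ]
[589.72841811 110.36106537 163.72865016]
```

View pics/w2z.png

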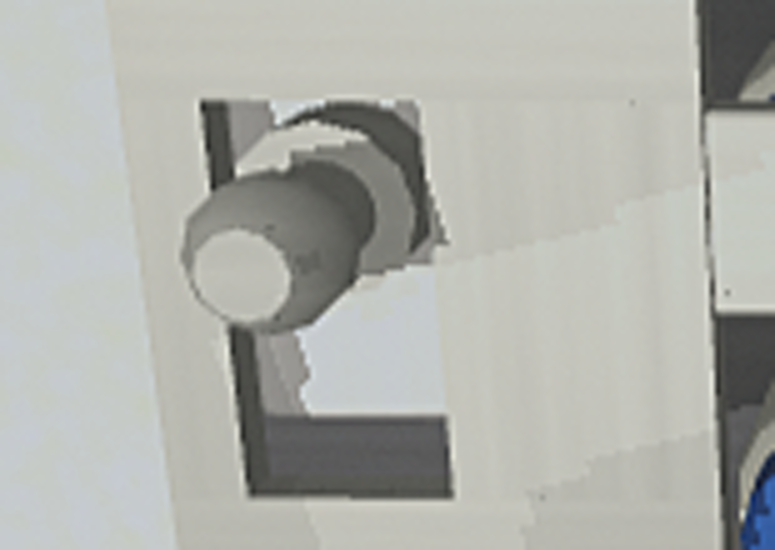

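>>> drive_tool(
  moves=[
    [[-5, -15, 10], 0],
    [[-12, -30, 20], 0],
    [[-18, -45, 30], 0],
    [[-24, -60, 40], 0],
    [[-28, -75, 45], 0],
    [[-30, -85, 50], 0],
    [[-30, -88, 50], 0],
    [[-30, -88, 50], 0],
  ],
)

```text
time: 4.35
tool_pos: [557.6, 21.5, 209.8]
tcp_rot: [180.0, -0.0, 167.5]
ft_force: [0.5, 0.9, -0.2]
finger_gap: 0.0
```

```bash
python3 - <<'E'
from h import *
snap('wrist','w3');print(r.sense()['tool_pos'])
E
```

```text
[557.44821204  22.10900676 209.47010629]
```

View pics/w3.png

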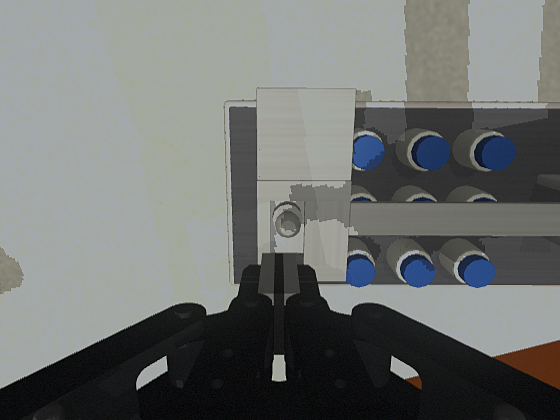

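```bash
python3 - <<'E'
from h import *
im=cv2.imread('pics/w3.png')[80:290,215:365]; cv2.imwrite('pics/w3z.png',cv2.resize(im,None,fx=2.8,fy=2.8,interpolation=cv2.INTER_CUBIC))
im=cv2.imread('pics/w3.png')[190:260,250:330]; cv2.imwrite('pics/w3y.png',cv2.resize(im,None,fx=8,fy=8,interpolation=cv2.INTER_CUBIC))
E
```

```text
(no output)
```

View pics/w3z.png

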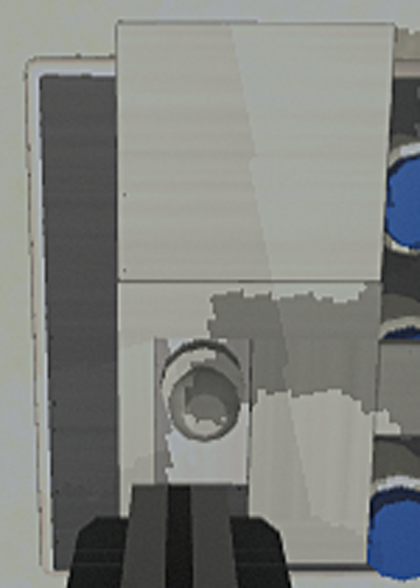

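View pics/w3y.png

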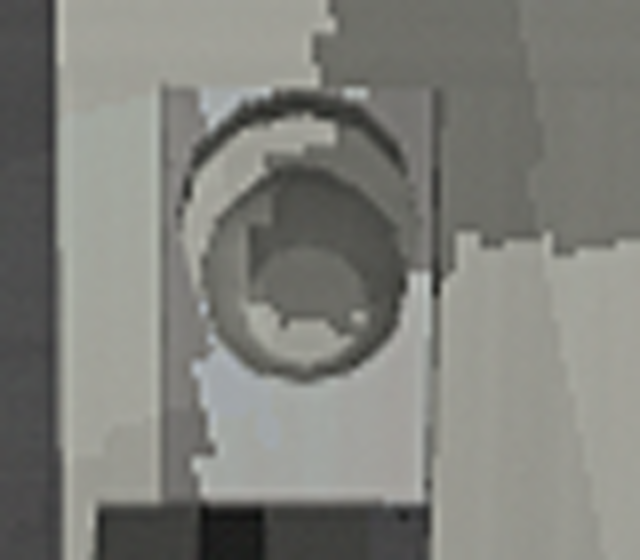

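```bash
python3 - <<'E'
from h import *
d=load('w3');print(d['xyz'],d['o'])
print('head top',plane(d,288.4,228.2,100)); print('head mid',plane(d,288,224.2,94))
w=load('w2'); print('w2 head', plane(w,60+243/5,190+277/5,100)) 
print('tri',tri([(d,288.4,228.2),(w,60+243/5,190+277/5)]))
A=plane(d,225,101.4,30);B=plane(d,233,283.6,30);print('corners -y',A,B,np.linalg.norm(A-B))
C=load('w1');E_=plane(C,465,102,30);F=plane(C,446,267,30)
P=np.array([A,B,E_,F]);c=P.mean(0);print('c',c)
y=(E_-A+F-B);print('yaw',np.degrees(np.arctan2(-y[0],y[1])), np.linalg.norm(y)/2)
x=(B-A+F-E_);print(np.degrees(np.arctan2(x[1],x[0])))
z=lambda U,V:(U/2.8+215,V/2.8+80)
for p in [(117,22),(395,22),(381,281),(118,281),(368,563)]: print('paddle',plane(d,*z(*p),80))
for a in [-12.4,-12.8]:
    a=np.radians(a);print('neck from c',c[:2]-100*np.array([-np.sin(a),np.cos(a)]))
E
```

```text
[492.43384756  35.23779999 329.64114517] [1.64715153e+02 1.45817268e-02 7.74979506e+01]
head top [567.72627799  24.99782861 100.        ]
head mid [566.93475331  25.05317412  94.        ]
w2 head [567.77507467  25.28049883 100.        ]
tri [567.91672176  24.97197128  99.43799389]
corners -y [480.26442438  -4.12785818  30.        ] [629.96392396 -36.04182281  30.        ] 153.06352051330302
c [587.68358427 122.107436    30.        ]
yaw -12.901160594448946 291.7492757063812
-11.931745284436833
paddle [478.67148586  24.15758328  80.        ]
paddle [492.26784986  85.47317393  80.        ]
paddle [550.26086605  72.47166652  80.        ]
paddle [536.55470966  10.64321937  80.        ]
paddle [622.88729537  56.78577589  80.        ]
neck from c [566.21005156  24.44020816]
neck from c [565.52873451  24.59250057]
```

>>> drive_tool(
  moves=[
    [[-8, -30, 0], 0],
    [[-18, -66, 0], -2],
    [[-29, -103, 0], -4],
    [[-40, -141, 0], -7],
    [[-51, -180, 0], -10],
    [[-62, -218, 0], -13],
    [[-72, -254, 0], -15],
    [[-81, -285, -10], -16.5],
  ],
  fingers=50,
)

```text
time: 5.07
tool_pos: [477.0, -265.0, 201.5]
tcp_rot: [-180.0, 0.2, 151.0]
ft_force: [1.5, 0.1, -0.0]
finger_gap: 49.8
```

>>> drive_tool(
  moves=[
    [[-6, -20, -5], 0],
    [[-12, -38, -10], 0],
    [[-17, -52, -15], 0],
    [[-19, -62, -20], 0],
    [[-20, -68, -20], 0],
    [[-20, -70, -20], 0],
    [[-20, -70, -20], 0],
    [[-20, -70, -20], 0],
  ],
)

```text
time: 5.73
tool_pos: [457.2, -332.3, 180.6]
tcp_rot: [180.0, 0.0, 151.1]
ft_force: [-0.2, 0.7, 0.5]
finger_gap: 49.8
```

```bash
python3 - <<'E'
from h import *
snap('wrist','w4');s=r.sense();print(s['tool_pos'],s['tcp_rot'])
E
```

```text
[ 457.24157319 -332.29777417  180.66163112] [1.79991349e+02 2.87318558e-02 1.51140398e+02]
```

View pics/w4.png

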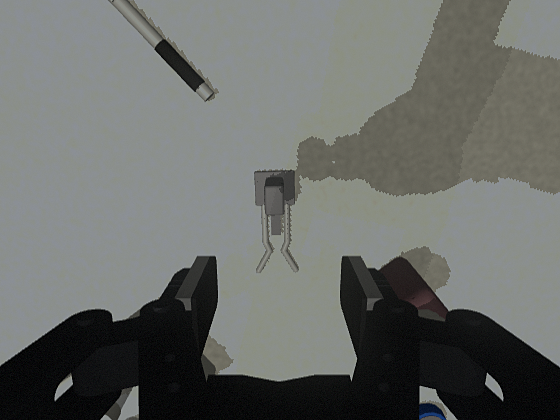

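```bash
python3 - <<'E'
from h import *
im=cv2.imread('pics/w4.png')[160:280,235:315]; cv2.imwrite('pics/w4z.png',cv2.resize(im,None,fx=5,fy=5,interpolation=cv2.INTER_CUBIC))
E
```

```text
(no output)
```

View pics/w4z.png

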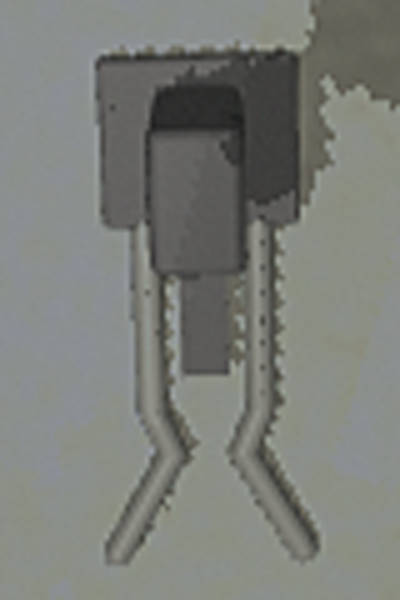

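```bash
python3 - <<'E'
from h import *
d=load('w4')
z=lambda U,V,h:plane(d,(U+.5)/5-.5+235,(V+.5)/5-.5+160,h)
tab=np.mean([z(152,129,42),z(244,129,42),z(242,273,42),z(152,273,42)],0);print('tab',tab, np.linalg.norm(z(152,200,42)-z(243,200,42)),np.linalg.norm(z(198,129,42)-z(197,273,42)))
print('back',(z(98,58,5)+z(298,53,5))/2,np.linalg.norm(z(98,58,5)-z(298,53,5)))
tips=(z(118,558,3)+z(306,554,3))/2;print('tips',tips, np.linalg.norm(z(118,558,3)-z(306,554,3)))
b=(z(190,450,2.5)+z(231,450,2.5))/2;print('bulge',b)
dirs=tips-tab;print('yaw',np.degrees(np.arctan2(dirs[1],dirs[0])),np.linalg.norm(dirs[:2]), np.linalg.norm((b-tab)[:2]))
back=(z(98,58,5)+z(298,53,5))/2; dd=tips-back;print('yaw2',np.degrees(np.arctan2(dd[1],dd[0])))
e=z(298,53,5)-z(98,58,5);print('back edge yaw',np.degrees(np.arctan2(e[1],e[0]))-90)
k=(z(147,400,2.5)+z(258,403,2.5))/2
leg=k-(z(140,235,2.5)+z(260,235,2.5))/2;print('legs yaw',np.degrees(np.arctan2(leg[1],leg[0])))
# bottle a corners
print('botA', [plane(d,u,v,0).round(0) for u,v in [(425,300)]])
E
```

```text
tab [ 453.66047257 -334.64127159   42.        ] 12.881927589618927 21.006925191986074
back [ 440.67760671 -327.82503244    5.        ] 31.714520766078948
tips [ 517.9498263  -368.03822182    3.        ] 32.304789685977866
bulge [ 500.97121067 -358.93375989    2.5       ]
yaw -27.45091591161733 72.44637524972835 53.18299471952928
yaw2 -27.49289268220775
back edge yaw -27.441153169282366
legs yaw -28.20949699177295
botA [array([ 607., -267.,    0.])]
```

>>> drive_tool(
  moves=[
    [[-1, -1, -20], 0.5],
    [[-2, -2, -45], 1],
    [[-3.5, -2.3, -75], 1.4],
    [[-3.5, -2.3, -100], 1.4],
    [[-3.5, -2.3, -120], 1.4],
    [[-3.5, -2.3, -135], 1.4],
    [[-3.5, -2.3, -145], 1.4],
    [[-3.5, -2.3, -149.5], 1.4],
  ],
)

```text
time: 6.45
tool_pos: [452.7, -334.1, 29.4]
tcp_rot: [180.0, -0.1, 152.5]
ft_force: [0.3, -1.2, -1.4]
finger_gap: 50.0
```

>>> drive_tool(
  moves=[
    [[0, 0, 0], 0],
    [[0, 0, 0], 0],
    [[0, 0, 0], 0],
    [[0, 0, 0], 0],
    [[0, 0, 0], 0],
    [[0, 0, 0], 0],
    [[0, 0, 0], 0],
    [[0, 0, 0], 0],
  ],
  fingers=0,
  squeeze=60,
)

```text
time: 7.12
tool_pos: [454.1, -336.1, 32.4]
tcp_rot: [-180.0, 0.2, 152.5]
ft_force: [-0.0, 1.2, 5.9]
finger_gap: 13.3
```

>>> drive_tool(
  moves=[
    [[0, 0, 10], 0],
    [[0, 2, 30], 0],
    [[0, 8, 60], 2],
    [[0, 25, 90], 4],
    [[2, 50, 115], 6],
    [[4, 80, 130], 9],
    [[6, 110, 140], 12],
    [[8, 140, 145], 15],
  ],
)

```text
time: 7.78
tool_pos: [461.8, -194.7, 178.8]
tcp_rot: [-179.9, 0.2, 167.6]
ft_force: [1.0, 0.2, -0.5]
finger_gap: 13.1
```

>>> drive_tool(
  moves=[
    [[2, 28, 0], 0],
    [[4, 58, 0], 0],
    [[7, 92, 0], 0],
    [[10, 128, 0], 0],
    [[13, 162, 0], 0],
    [[16, 192, 0], 0],
    [[18, 214, 0], 0],
    [[19, 226, 0], 0],
  ],
)

```text
time: 8.45
tool_pos: [479.9, 33.3, 176.5]
tcp_rot: [180.0, 0.0, 167.6]
ft_force: [-0.2, 0.1, -1.3]
finger_gap: 13.1
```

```bash
python3 - <<'E'
from h import *
snap('wrist','w5');snap('scene','s5');s=r.sense();print(s['time'],s['tool_pos'],s['tcp_rot'],s['ft_force'],s['finger_gap'])
E
```

```text
8.55 [479.92703671  32.60148568 176.35328442] [1.79972738e+02 1.06124962e-02 1.67645538e+02] [ 0.89313593 -0.63313895 -0.75430691] 13.3429533980611
```

View pics/w5.png

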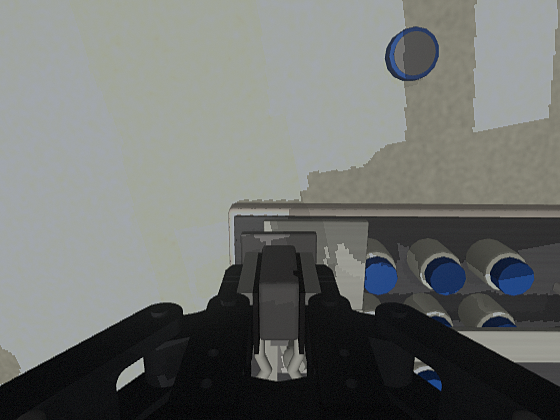

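View pics/s5.png

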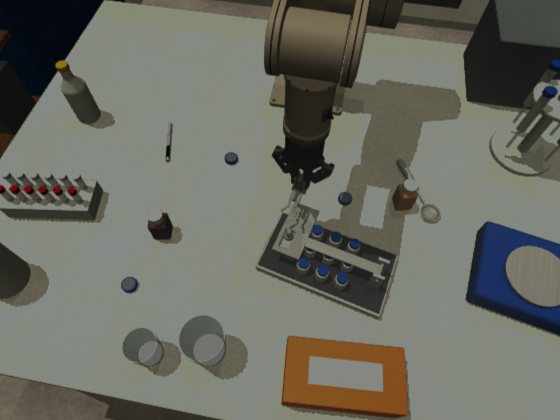

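```bash
python3 - <<'E'
from h import *
im=cv2.imread('pics/w5.png')[220:400,225:335]; cv2.imwrite('pics/w5z.png',cv2.resize(im,None,fx=4.2,fy=3.3*4.2/3.3/1.3,interpolation=cv2.INTER_CUBIC))
im=cv2.imread('pics/s5.png')[165:265,260:350]; cv2.imwrite('pics/s5z.png',cv2.resize(im,None,fx=6,fy=6,interpolation=cv2.INTER_CUBIC))
E
```

```text
(no output)
```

View pics/w5z.png

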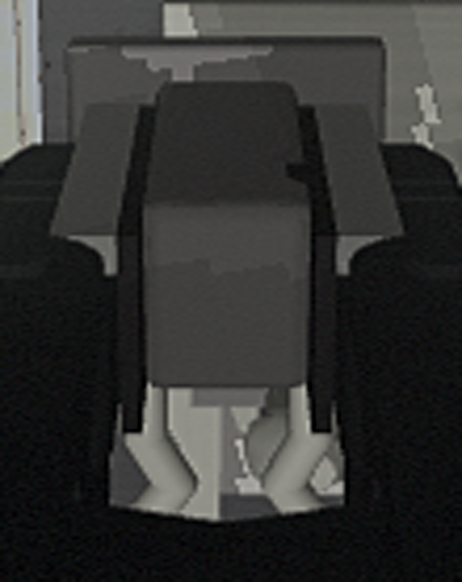

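View pics/s5z.png

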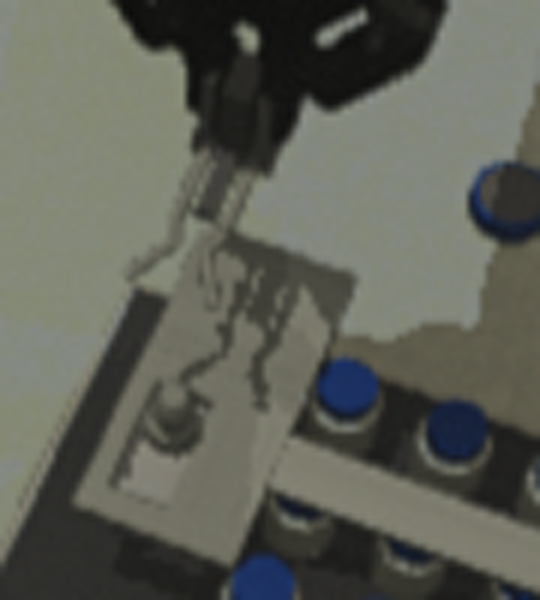

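```bash
python3 - <<'E'
from h import *
d=load('w5');s=load('s5')
print(d['xyz'])
z=lambda U,V,h:plane(d,(U+.5)/4.2-.5+225,(V+.5)/(4.2/1.3)-.5+220,h)
u=np.array([np.cos(np.radians(12.35)),-np.sin(np.radians(12.35)),0]);n=np.array([-u[1],u[0],0]);tcp=np.array([479.93,32.6,0])
fr=lambda p:((p-tcp)@u,(p-tcp)@n,p[2])
for und in (142,144,146,148):
    a,b=z(66,42,und+5),z(384,40,und+5)
    t1,t2=z(144,205,und+42),z(310,205,und+42)
    k=z(198,485,und+2.5);k2=z(263,487,und+2.5)
    e=b-a
    print(und,'foot w',np.linalg.norm(a-b).round(1),'back',np.round(fr((a+b)/2),1),'yaw',np.degrees(np.arctan2(e[1],e[0])).round(2)-90,'tab w',np.linalg.norm(t1-t2).round(2),'tab back',np.round(fr((t1+t2)/2),1),'bulge',np.round(fr((k+k2)/2),1),np.linalg.norm(k-k2).round(1))
sc=lambda U,V:((U+.5)/6-.5+260,(V+.5)/6-.5+165)
tL=sc(133,272);tR=sc(213,302)
for und in (142,144,148): 
  L=plane(s,*tL,und+2.5);R=plane(s,*tR,und+2.5);print(und,'tips scene',np.round(fr(L),1),np.round(fr(R),1),np.linalg.norm(L-R))
E
```

```text
[414.63977168  46.89628588 296.31404941]
142 foot w 31.7 back [-1.57e+01 -1.00e-01  1.47e+02] yaw -11.930000000000007 tab w 12.94 tab back [-10.8   0.  184. ] bulge [ 54.1   0.4 144.5] 7.3
144 foot w 31.3 back [-1.63e+01 -1.00e-01  1.49e+02] yaw -11.930000000000007 tab w 12.71 tab back [-11.8   0.  186. ] bulge [ 52.5   0.4 146.5] 7.3
146 foot w 30.9 back [-1.70e+01 -1.00e-01  1.51e+02] yaw -11.930000000000007 tab w 12.48 tab back [-12.8   0.  188. ] bulge [ 50.9   0.4 148.5] 7.2
148 foot w 30.4 back [-1.77e+01 -1.00e-01  1.53e+02] yaw -11.930000000000007 tab w 12.25 tab back [-13.8   0.  190. ] bulge [ 49.3   0.4 150.5] 7.1
142 tips scene [ 69.4 -12.8 144.5] [ 69.8  18.3 144.5] 31.112078429947083
144 tips scene [ 70.5 -12.4 146.5] [ 70.8  18.6 146.5] 31.030845649827935
148 tips scene [ 72.7 -11.6 150.5] [ 73.   19.3 150.5] 30.868380089589657
```

>>> drive_tool(
  moves=[
    [[2, 5, -5], 0],
    [[4.4, 10.7, -15], 0],
    [[4.4, 10.7, -27], 0],
    [[4.4, 10.7, -38], 0],
    [[4.4, 10.7, -48], 0],
    [[4.4, 10.7, -55], 0],
    [[4.4, 10.7, -59], 0],
    [[4.4, 10.7, -60.5], 0],
  ],
)

```text
time: 9.22
tool_pos: [483.8, 41.1, 114.0]
tcp_rot: [-180.0, -0.1, 167.5]
ft_force: [0.7, -0.4, -1.3]
finger_gap: 13.4
```

```bash
python3 - <<'E'
from h import *
snap('wrist','w6');snap('scene','s6');s=r.sense();print(s['time'],s['tool_pos'],s['tcp_rot'],s['ft_force'],s['finger_gap'])
im=cv2.imread('pics/s6.png')[165:265,260:350]; cv2.imwrite('pics/s6z.png',cv2.resize(im,None,fx=6,fy=6,interpolation=cv2.INTER_CUBIC))
im=cv2.imread('pics/w6.png')[220:400,225:335]; cv2.imwrite('pics/w6z.png',cv2.resize(im,None,fx=3.2,fy=3.2,interpolation=cv2.INTER_CUBIC))
E
```

```text
9.3167 [484.4625863   41.2854663  115.11124748] [-1.79994135e+02 -1.71973192e-02  1.67471643e+02] [-0.27377796 -0.52570309 -1.19732115] 13.27517242605074
```

View pics/s6z.png

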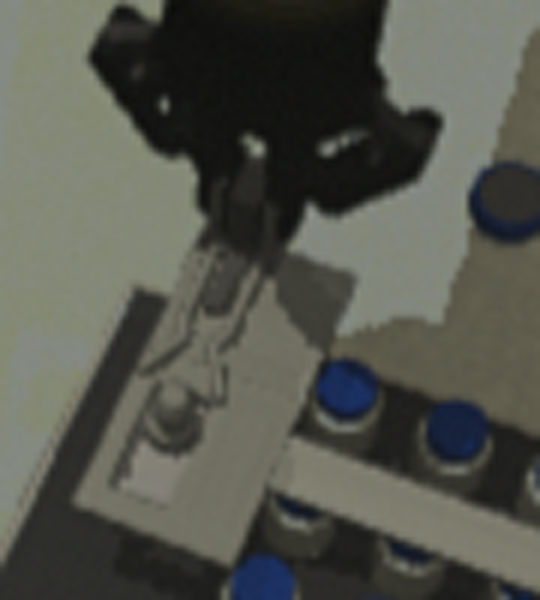

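View pics/w6z.png

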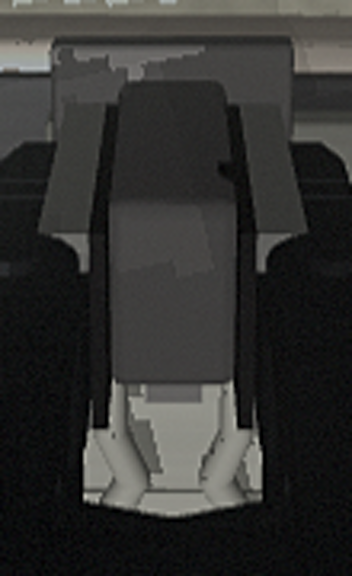

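```bash
python3 - <<'E'
from h import *
s=load('s6')
sc=lambda U,V:((U+.5)/6-.5+260,(V+.5)/6-.5+165)
u=np.array([np.cos(np.radians(12.5)),-np.sin(np.radians(12.5)),0]);n=np.array([-u[1],u[0],0])
L=plane(s,*sc(145,374),85);R=plane(s,*sc(217,403),85);H=plane(s,*sc(176,396),100)
print(L,R,np.linalg.norm(L-R),H)
for p in (L,R,(L+R)/2): print('rel neck',(p-H)@u,(p-H)@n)
im=cv2.imread('pics/s6.png')[205:245,270:310]; cv2.imwrite('pics/s6y.png',cv2.resize(im,None,fx=14,fy=14,interpolation=cv2.INTER_CUBIC))
E
```

```text
[554.14242394  12.70496818  85.        ] [561.33099439  41.50180831  85.        ] 29.680524703078415 [568.9207196   26.53681843 100.        ]
rel neck -11.434230719632279 -16.70258878340103
rel neck -10.648835053614873 12.967542667232099
rel neck -11.04153288662363 -1.8675230580844784
```

View pics/s6y.png

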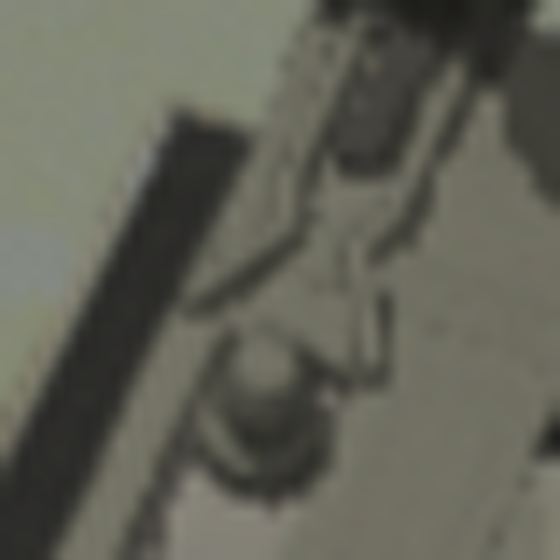

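>>> drive_tool(
  moves=[
    [[0.2, 1, 0], 0],
    [[0.4, 1.9, 0], 0],
    [[0.4, 1.9, 0], 0],
    [[2.4, 1.5, 0], 0],
    [[4.3, 1.0, 0], 0],
    [[6.3, 0.6, 0], 0],
    [[8.2, 0.2, 0], 0],
    [[10.2, -0.3, 0], 0],
  ],
)

```text
time: 9.98
tool_pos: [495.0, 41.0, 115.3]
tcp_rot: [-180.0, 0.0, 167.5]
ft_force: [0.3, 0.2, -0.7]
finger_gap: 13.0
```

>>> drive_tool(
  moves=[
    [[0.5, -0.1, 0], 0],
    [[1, -0.2, 0], 0],
    [[2, -0.4, 0], 0],
    [[3, -0.7, 0], 0],
    [[4, -0.9, 0], 0],
    [[5, -1.1, 0], 0],
    [[5, -1.1, 0], 0],
    [[5, -1.1, 0], 0],
  ],
)

```text
time: 10.65
tool_pos: [499.7, 40.0, 115.3]
tcp_rot: [180.0, -0.0, 167.5]
ft_force: [-0.1, -0.1, -1.0]
finger_gap: 13.0
```

```bash
python3 - <<'E'
from h import *
snap('scene','s7');s=r.sense();print(s['time'],s['tool_pos'],s['tcp_rot'],s['ft_force'],s['finger_gap'])
im=cv2.imread('pics/s7.png')[205:245,270:310]; cv2.imwrite('pics/s7y.png',cv2.resize(im,None,fx=14,fy=14,interpolation=cv2.INTER_CUBIC))
E
```

```text
10.7 [499.71594382  39.99554537 115.30436884] [ 1.79998762e+02 -9.72562560e-04  1.67479384e+02] [ 0.08988984  0.27525119 -1.61312765] 13.179819916811786
```

View pics/s7y.png

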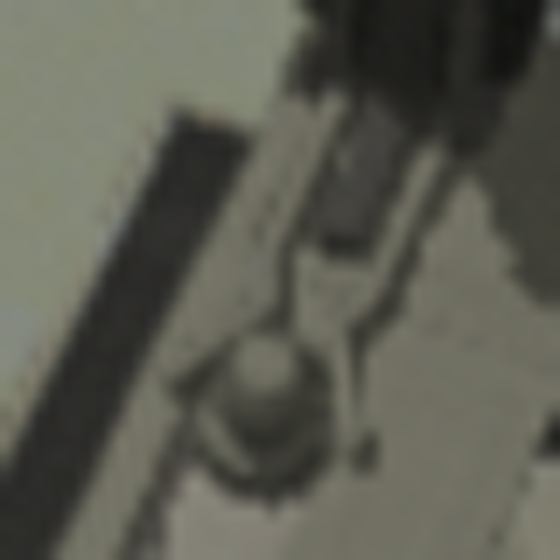

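Clip tips at (185,380) and (360,450) in the crop straddle the stud (265,400). Advance.

>>> drive_tool(
  moves=[
    [[1, -0.2, 0], 0],
    [[2, -0.4, 0], 0],
    [[3, -0.7, 0], 0],
    [[4, -0.9, 0], 0],
    [[5, -1.1, 0], 0],
    [[6, -1.3, 0], 0],
    [[7, -1.6, 0], 0],
    [[7.8, -1.7, 0], 0],
  ],
)

```text
time: 11.37
tool_pos: [507.7, 38.3, 115.3]
tcp_rot: [180.0, 0.0, 167.5]
ft_force: [-0.8, -0.5, -1.2]
finger_gap: 13.3
```

>>> drive_tool(
  moves=[
    [[0.5, -0.1, 0], 0],
    [[1, -0.2, 0], 0],
    [[1.5, -0.3, 0], 0],
    [[2, -0.4, 0], 0],
    [[2.5, -0.6, 0], 0],
    [[3, -0.7, 0], 0],
    [[3.5, -0.8, 0], 0],
    [[3.9, -0.9, 0], 0],
  ],
)

```text
time: 12.03
tool_pos: [511.3, 37.5, 115.2]
tcp_rot: [180.0, -0.0, 167.5]
ft_force: [-0.8, 1.3, -0.3]
finger_gap: 12.9
```

>>> drive_tool(
  moves=[
    [[0.5, -0.1, 0], 0],
    [[1, -0.2, 0], 0],
    [[1.5, -0.3, 0], 0],
    [[2, -0.4, 0], 0],
    [[2.5, -0.6, 0], 0],
    [[3, -0.7, 0], 0],
    [[3.5, -0.8, 0], 0],
    [[3.9, -0.9, 0], 0],
  ],
)

```text
time: 12.7
tool_pos: [515.1, 36.6, 115.1]
tcp_rot: [-180.0, -0.0, 167.5]
ft_force: [-2.9, 2.3, -0.1]
finger_gap: 13.0
```

>>> drive_tool(
  moves=[
    [[0.5, -0.1, 0], 0],
    [[1, -0.2, 0], 0],
    [[1.5, -0.3, 0], 0],
    [[2, -0.4, 0], 0],
    [[2.5, -0.6, 0], 0],
    [[3, -0.7, 0], 0],
    [[3, -0.7, 0], 0],
    [[3, -0.7, 0], 0],
  ],
)

```text
time: 13.37
tool_pos: [518.0, 35.9, 115.1]
tcp_rot: [-180.0, -0.1, 167.5]
ft_force: [-5.4, 2.2, -1.0]
finger_gap: 13.1
```

```bash
python3 - <<'E'
from h import *
snap('scene','s8');s=r.sense();print(s['time'],s['tool_pos'],s['tcp_rot'],s['ft_force'],s['finger_gap'])
im=cv2.imread('pics/s8.png')[205:245,270:310]; cv2.imwrite('pics/s8y.png',cv2.resize(im,None,fx=14,fy=14,interpolation=cv2.INTER_CUBIC))
E
```

```text
13.4167 [517.976293    35.91773675 115.07509002] [-1.79999646e+02 -5.13839620e-02  1.67485275e+02] [-5.41354198  3.12909768 -1.13277847] 13.131745599624525
```

View pics/s8y.png

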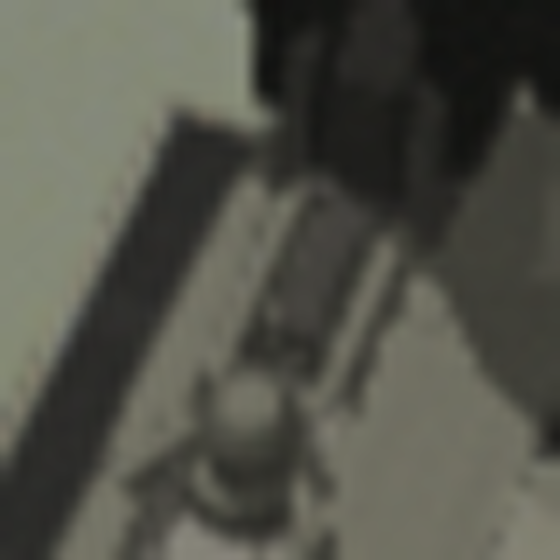

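>>> drive_tool(
  moves=[
    [[0.2, 0.3, 0], 0],
    [[0.4, 0.5, 0], 0],
    [[0.7, 0.6, 0], 0],
    [[1, 0.5, 0], 0],
    [[1.3, 0.4, 0], 0],
    [[1.6, 0.4, 0], 0],
    [[1.6, 0.4, 0], 0],
    [[1.6, 0.4, 0], 0],
  ],
)

```text
time: 14.08
tool_pos: [519.4, 35.9, 115.0]
tcp_rot: [-180.0, -0.1, 167.5]
ft_force: [-6.8, 0.1, 0.2]
finger_gap: 13.3
```

>>> drive_tool(
  moves=[
    [[0.4, -0.1, 0], 0],
    [[0.8, -0.2, 0], 0],
    [[1.2, -0.3, 0], 0],
    [[1.5, -0.3, 0], 0],
    [[1.5, -0.3, 0], 0],
    [[1.5, -0.3, 0], 0],
    [[1.5, -0.3, 0], 0],
    [[1.5, -0.3, 0], 0],
  ],
)

```text
time: 14.75
tool_pos: [520.6, 35.6, 114.9]
tcp_rot: [-180.0, -0.1, 167.5]
ft_force: [-8.3, 0.8, -0.3]
finger_gap: 13.3
```

>>> drive_tool(
  moves=[
    [[0.4, -0.1, 0], 0],
    [[0.8, -0.2, 0], 0],
    [[1.2, -0.3, 0], 0],
    [[1.2, -0.3, 0], 0],
    [[1.2, -0.3, 0], 0],
    [[1.2, -0.3, 0], 0],
    [[1.2, -0.3, 0], 0],
    [[1.2, -0.3, 0], 0],
  ],
)

```text
time: 15.42
tool_pos: [521.5, 35.5, 114.7]
tcp_rot: [-180.0, -0.1, 167.5]
ft_force: [-7.8, 1.7, 1.3]
finger_gap: 13.4
```

```bash
python3 -c "
from h import *
s=r.sense();print(s['time'],s['tool_pos'],s['tcp_rot'],s['ft_force'],s['wrist_torque'])"
```

```text
15.4167 [521.52702187  35.46008271 114.67349997] [-1.79954270e+02 -1.43931541e-01  1.67474658e+02] [-7.78360072  1.65610403  1.30037635] [ 0.19021311  1.37796072 -0.05965859]
```

>>> drive_tool(
  moves=[
    [[0.3, -0.1, 0.2], 0],
    [[0.6, -0.1, 0.4], 0],
    [[0.9, -0.2, 0.4], 0],
    [[1.2, -0.3, 0.4], 0],
    [[1.2, -0.3, 0.4], 0],
    [[1.2, -0.3, 0.4], 0],
    [[1.2, -0.3, 0.4], 0],
    [[1.2, -0.3, 0.4], 0],
  ],
)

```text
time: 16.08
tool_pos: [522.4, 35.3, 114.8]
tcp_rot: [-180.0, -0.2, 167.5]
ft_force: [-8.4, 1.0, -0.5]
finger_gap: 13.3
```

>>> drive_tool(
  moves=[
    [[0.3, -0.1, 0], 0],
    [[0.6, -0.1, 0], 0],
    [[0.9, -0.2, 0], 0],
    [[1.2, -0.3, 0], 0],
    [[1.2, -0.3, 0], 0],
    [[1.2, -0.3, 0], 0],
    [[1.2, -0.3, 0], 0],
    [[1.2, -0.3, 0], 0],
  ],
)

```text
time: 16.75
tool_pos: [523.5, 35.0, 114.8]
tcp_rot: [-180.0, -0.2, 167.5]
ft_force: [-9.1, 1.8, -0.2]
finger_gap: 13.1
```

```bash
python3 - <<'E'
from h import *
snap('scene','s9');s=r.sense();print(s['time'],s['tool_pos'],s['tcp_rot'],s['ft_force'],s['finger_gap'])
im=cv2.imread('pics/s9.png')[205:255,265:315]; cv2.imwrite('pics/s9y.png',cv2.resize(im,None,fx=12,fy=12,interpolation=cv2.INTER_CUBIC))
E
```

```text
16.8 [523.46809706  34.98860209 114.75827866] [-179.95166575   -0.20862171  167.47973857] [-8.50790491  1.54056269 -0.08977421] 12.95265788120936
```

View pics/s9y.png

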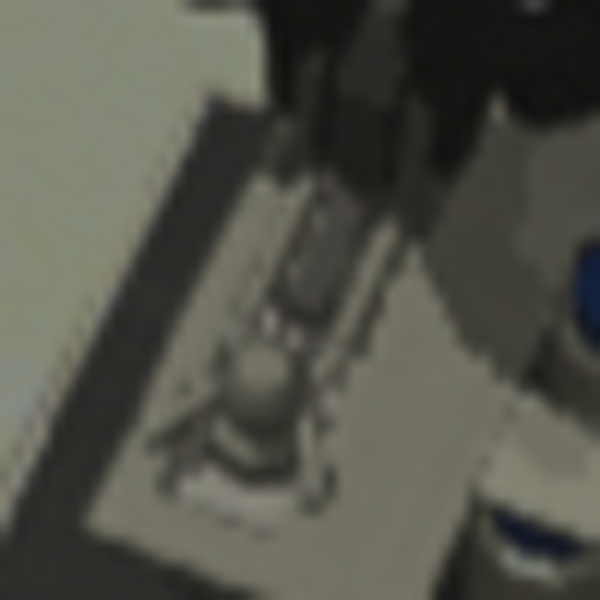

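Stud at (265,385) is between the spread legs, not snapped yet. Continue in ~1 mm steps.

>>> drive_tool(
  moves=[
    [[0.3, -0.1, 0], 0],
    [[0.6, -0.1, 0], 0],
    [[0.9, -0.2, 0], 0],
    [[1.2, -0.3, 0], 0],
    [[1.2, -0.3, 0], 0],
    [[1.2, -0.3, 0], 0],
    [[1.2, -0.3, 0], 0],
    [[1.2, -0.3, 0], 0],
  ],
)

```text
time: 17.47
tool_pos: [524.5, 34.8, 114.7]
tcp_rot: [-180.0, -0.2, 167.5]
ft_force: [-8.8, 3.0, -1.0]
finger_gap: 13.1
```

>>> drive_tool(
  moves=[
    [[0.3, 0.1, 0], 0],
    [[0.6, 0.1, 0], 0],
    [[0.9, 0, 0], 0],
    [[1.2, -0.1, 0], 0],
    [[1.2, -0.1, 0], 0],
    [[1.2, -0.1, 0], 0],
    [[1.2, -0.1, 0], 0],
    [[1.2, -0.1, 0], 0],
  ],
)

```text
time: 18.13
tool_pos: [527.5, 34.3, 115.6]
tcp_rot: [-180.0, 0.0, 167.5]
ft_force: [-2.5, 0.4, -1.1]
finger_gap: 13.0
```

>>> drive_tool(
  moves=[
    [[-0.8, 0.2, 0], 0],
    [[-1.6, 0.4, 0], 0],
    [[-2.4, 0.5, 0], 0],
    [[-3.2, 0.7, 0], 0],
    [[-3.8, 0.8, -0.5], 0],
    [[-3.8, 0.8, -1], 0],
    [[-3.8, 0.8, -1.5], 0],
    [[-3.8, 0.8, -1.5], 0],
  ],
)

```text
time: 18.8
tool_pos: [523.9, 35.2, 114.3]
tcp_rot: [-180.0, 0.0, 167.5]
ft_force: [0.6, -2.1, -1.6]
finger_gap: 12.9
```

```bash
python3 - <<'E'
from h import *
snap('scene','s10');s=r.sense();print(s['time'],s['tool_pos'],s['tcp_rot'],s['ft_force'],s['finger_gap'])
im=cv2.imread('pics/s10.png')[205:255,265:315]; cv2.imwrite('pics/s10y.png',cv2.resize(im,None,fx=12,fy=12,interpolation=cv2.INTER_CUBIC))
E
```

```text
18.85 [523.80308985  35.26384922 114.25276333] [-1.79992082e+02  2.68854073e-02  1.67477819e+02] [ 0.51108877 -2.22347494 -1.12205317] 12.963433734917913
```

View pics/s10y.png

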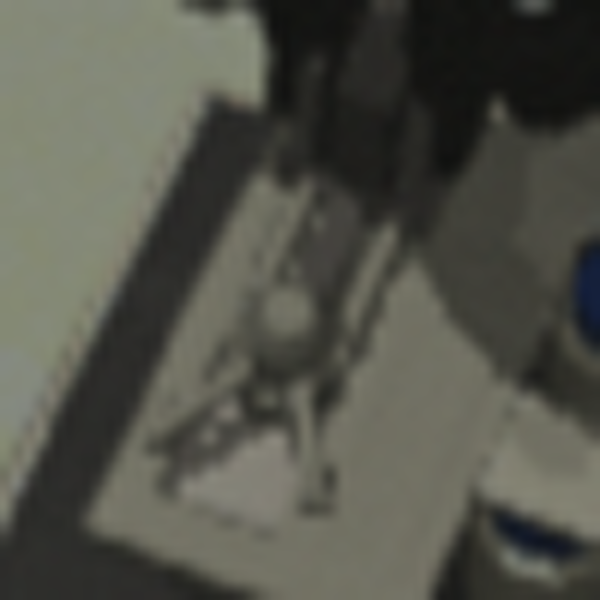

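>>> drive_tool(
  moves=[
    [[-0.1, -0.3, 0], 0],
    [[-0.1, -0.6, -0.3], 0],
    [[-0.1, -0.6, -0.6], 0],
    [[-0.1, -0.6, -0.9], 0],
    [[-0.1, -0.6, -1], 0],
    [[-0.1, -0.6, -1], 0],
    [[-0.1, -0.6, -1], 0],
    [[-0.1, -0.6, -1], 0],
  ],
)

```text
time: 19.52
tool_pos: [523.5, 34.9, 113.2]
tcp_rot: [180.0, -0.0, 167.5]
ft_force: [0.3, 0.7, -1.4]
finger_gap: 13.2
```

>>> drive_tool(
  moves=[
    [[0, 0, 0], 0],
    [[0, 0, 0], 0],
    [[0, 0, 0], 0],
    [[0, 0, 0], 0],
    [[0, 0, 0], 0],
    [[0, 0, 0], 0],
    [[0, 0, 0], 0],
    [[0, 0, 0], 0],
  ],
  fingers=40,
)

```text
time: 20.18
tool_pos: [523.5, 34.8, 113.2]
tcp_rot: [-180.0, 0.0, 167.5]
ft_force: [-0.3, 0.9, 0.4]
finger_gap: 40.1
```

>>> drive_tool(
  moves=[
    [[0, 0, 3], 0],
    [[0, 0, 8], 0],
    [[0, 0, 15], 0],
    [[0, 0, 25], 0],
    [[0, 0, 40], 0],
    [[-5, 0, 60], 0],
    [[-10, 0, 80], 0],
    [[-15, 0, 100], 0],
  ],
)

```text
time: 20.85
tool_pos: [508.4, 34.8, 215.2]
tcp_rot: [180.0, 0.0, 167.5]
ft_force: [0.1, -0.3, 0.7]
finger_gap: 39.8
```

>>> drive_tool(
  moves=[
    [[-15, 0, 10], 0],
    [[-30, 0, 20], 0],
    [[-40, 0, 20], 0],
    [[-40, 0, 20], 0],
    [[-40, 0, 20], 0],
    [[-40, 0, 20], 0],
    [[-40, 0, 20], 0],
    [[-40, 0, 20], 0],
  ],
)

```text
time: 21.52
tool_pos: [468.7, 34.8, 232.8]
tcp_rot: [-180.0, -0.0, 167.5]
ft_force: [0.2, -0.1, -0.2]
finger_gap: 40.3
```

```bash
python3 - <<'E'
from h import *
snap('wrist','w11');snap('scene','s11');s=r.sense();print(s['time'],s['tool_pos'],s['ft_force'],s['finger_gap'])
im=cv2.imread('pics/s11.png')[195:255,255:315]; cv2.imwrite('pics/s11y.png',cv2.resize(im,None,fx=10,fy=10,interpolation=cv2.INTER_CUBIC))
E
```

```text
21.6167 [468.58643715  34.80028065 232.78828721] [ 0.58332686 -0.03628547 -0.4412225 ] 39.74387465947719
```

View pics/s11y.png

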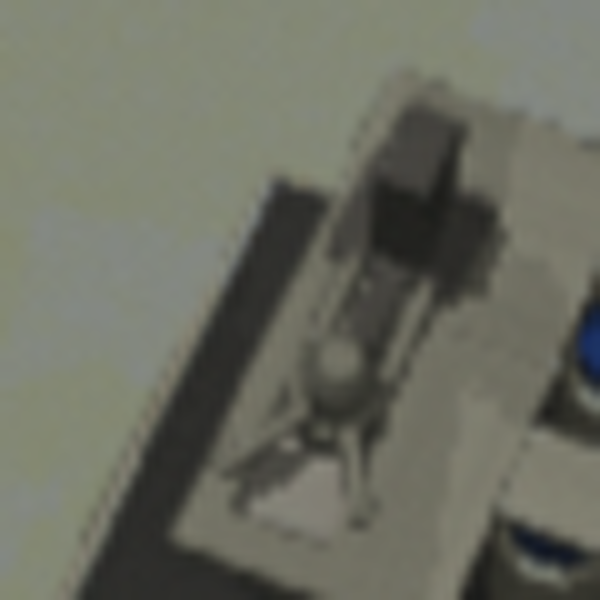

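View pics/w11.png

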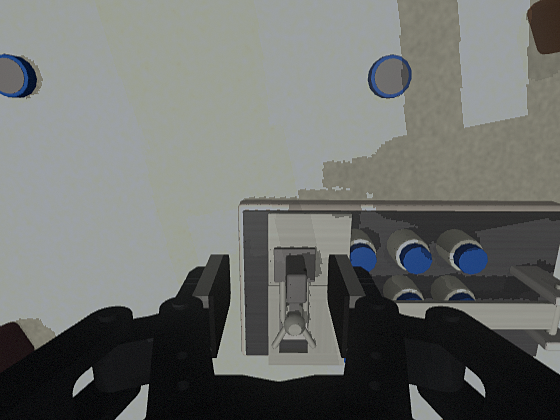

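```bash
python3 - <<'E'
from h import *
im=cv2.imread('pics/w11.png')[240:360,250:340]; cv2.imwrite('pics/w11z.png',cv2.resize(im,None,fx=6,fy=5,interpolation=cv2.INTER_CUBIC))
E
```

```text
(no output)
```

View pics/w11z.png

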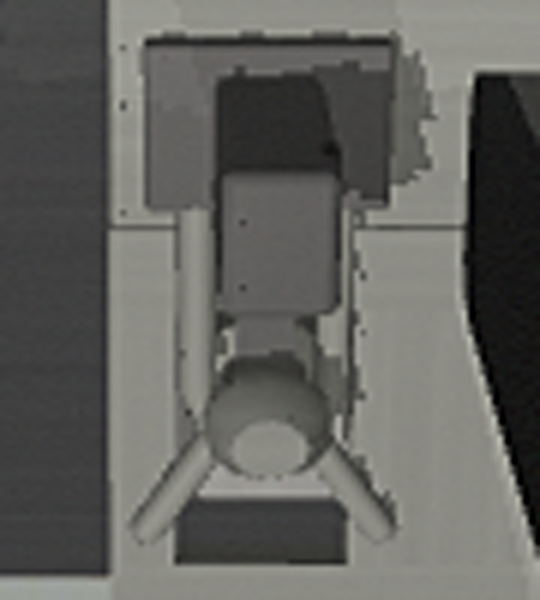

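```bash
python3 - <<'E'
from h import *
d=load('w11')
z=lambda U,V,h:plane(d,(U+.5)/6-.5+250,(V+.5)/5-.5+240,h)
u=np.array([np.cos(np.radians(12.5)),-np.sin(np.radians(12.5)),0]);n=np.array([-u[1],u[0],0])
H=z(268,447,100);print('head',H)
t=(z(145,538,83)+z(380,535,83))/2;b=(z(145,40,85.5)+z(398,38,85.5))/2
f=lambda p:(((p-H)@u).round(1),((p-H)@n).round(1))
tab=np.mean([z(222,172,122.5),z(340,172,122.5),z(336,312,122.5),z(218,312,122.5)],0)
print('tips (exp ~+26)',f(t),'foot back',f(b),np.linalg.norm(z(145,40,85.5)-z(398,38,85.5)),'tab (exp -45)',f(tab))
E
```

```text
head [566.45612891  24.5865427  100.        ]
tips (exp ~+26) (np.float64(27.8), np.float64(0.2)) foot back (np.float64(-60.8), np.float64(0.4)) 31.954408920221194 tab (exp -45) (np.float64(-45.9), np.float64(-0.1))
```

```bash
python3 -c "
from h import *
print(r.hand_in(), r.sense()['time'])"
```

```text
the job is handed in; nothing more can be done
the job is handed in; nothing more can be done
```

View pics/s11.png

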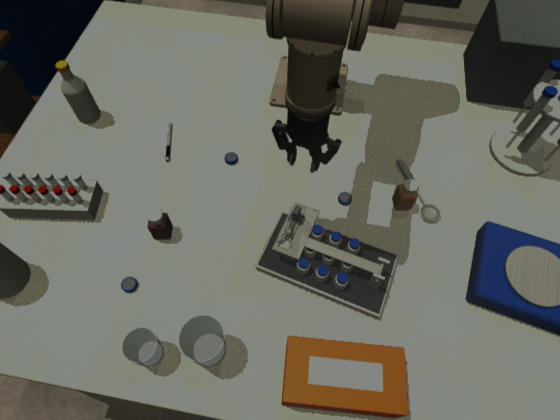

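The job is done and handed in at about 21.6 s, of the 64 s allowed. The hand-in gives no verdict, so the result rests on my own checks.

**What I did:** I pressed the bar down with closed fingers until it met its stop, then gripped the clip by its tab. I pushed the clip along the shaker's +x in steps of about 1 mm. At about 9 N the clip snapped on and the force fell to 2.5 N. I backed off about 4 mm so the stud could return, opened the fingers and withdrew.

**Last checks:**
- **Clip:** the tab measures 45.9 mm behind the stud's axis (45 expected when home) and the tips 27.8 mm ahead (26 expected). It is centred to within about 0.4 mm.
- **Stud:** it is back within about 1.3 mm of where I measured it at rest. From the force and the tool's position, I estimate it went back no more than about 14 mm, so it stayed clear of the stop.
- **Bar:** it is folded down in the last pictures. Pressed onto its stop, the bar's top measured 80 mm above the bench, as it should.
- **Bottles and robot:** both bottles (pixels (160,225) and (405,195) in the last scene picture) are standing, and the gripper touches nothing.

**Disagreements:**
- The first scene-camera estimate of the shaker was about 6 mm off the top and wrist views, so I used the wrist view.
- My first height estimate for the tab, from the top and scene views, was wrong; a wrist picture fixed it before the grasp.
- I did not measure the clip's final height and tilt directly. In the pictures it looks flat on the bar.

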